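# Complete the meter kit with the bracket that matches the sample

## Robot

A 7-joint arm with a two-finger parallel gripper is mounted at the origin on the work surface; the furniture and walls round the work are solid. World frame = base frame: x ahead of the robot, y to its left, z up, the work surface at z = 0. Lengths are in mm, angles in rad, forces in N, time in s.
With the tool pointing down it reaches from about 375 to 925 mm from the base axis. Payload 3.1 kg.
Tool frame: the origin (TCP) lies midway between the tips of the shut fingers; the grasp point (between the pads) lies 19 mm behind it; z points along the fingers, y is the line along which they close (so a half turn about z gives the same grasp; the last joint's range is limited). The gripper opens to 85 mm and grips with 20 to 120 N. Pads are 22 mm wide; open, the fingers measure 114 mm over their backs; the gripper's body (76 mm by 85 mm) begins 54 mm behind the grasp point. The pads swing forward as they close: fully open they stand 13 mm farther back than shut.
Start: joints at [1.178, 0.383, 0.044, 1.598, -0.018, 1.161, -0.05], TCP at [188.876, -621.956, 231.269] pointing down, gripper open.
Joint ranges: [-2.61, 2.61], [-0.41, 2.15], [-1.48, 1.57], [0, 2.5], [-1.57, 4.71], [0.05, 1.97], [-2.85, 2.85]. Speed limits (rad/s): [2.79, 2.79, 3.14, 3.14, 3.14, 3.14, 3.14].

## Interface

Orientations are given as a 3x3 rotation matrix whose columns are the frame's x, y, z axes.
In Python, from cell import env gives the robot as it stands.
- The arm moves only by the shell command python3 drive.py [OPENING] [FORCE], which reads ROWS from standard input. ROWS is a JSON list of rows, 1 to 5 of them, each written [[dx, dy, dz], [rx, ry, rz]]: dx, dy, dz in parts of the range, where 1.0 means 250 mm, then a rotation vector rx, ry, rz in normalised numbers (1 is 4 rad); each row is the pose to reach, as a shift and turn from the pose commanded when the command began, along the tool's axes at that moment; what a row does not reach only later rows make up. A row lasts 1/10 s, in which the tool goes at most 50 mm and 0.15 rad, less where a joint would pass 70% of its speed; a pose out of reach is approached as far as the arm can. OPENING is the finger opening in mm, set as the command begins (- or left out keeps the last). The fingers move at their own pace and stop on an object; FORCE is the grip in N (left out, the last holds). Time passes only in rows, so rows that do not move let the fingers close. It prints the time, the measured TCP pose, the force, the opening and the grip force at its end. A shift or turn number past 1, either way, is cut back to 1. Input that does not fit is refused with a message, and nothing moves.
- env.read_state(): the state, without advancing time (a new reading comes with each control period).
- env.capture(name): name is "scene" or "top"; returns the picture (400x640x3 uint8, red, green, blue); there is no depth.
- env.camera_info(name): a dict with "vfov" (degrees; the focal length in pixels is half the picture's height over the tangent of half this angle, whatever the lens; pixels are square), "cx", "cy" (the principal point, pixels), "D" ([k1, k2, p1, p2, k3] as OpenCV has them; the pictures are not rectified), "rvec" (rotation vector, rad) and "tvec" (3), from world to camera coordinates, as OpenCV has them. Camera axes: x right, y down, z forward; pixel columns grow to the right and rows downward; lengths in mm; the calibration is good to about 2 mm. A picture is of the moment at which its call begins. camera_info takes no time and is no camera call.
- env.sign_off(): hands the job in; it is judged then, once.
The state is a dict: "time": time; "qpos": joint angles; "qvel": joint speeds; "joint_efforts": joint torques, N m; "eef_pos": TCP position; "eef_rot": TCP orientation; "contact_force": force on the tool from outside, world axes, zero at the start; "moment": the same for the moment, N m; "opening": finger opening in mm; "grip_force": force on a finger pad.
Only numpy, scipy, OpenCV 4.12 (cv2) and the standard library are available. Lean on these libraries where they do the work, as an engineer would, in place of code of your own. Each camera call takes 0.05 s, during which the arm holds its last target. There are 200 camera calls.

## Task

One of three sample brackets lies on the black rubber mat; the other two are put away on the wooden board. Take the bracket of that same shape out of the bin, and set it down, without dropping it, flat on the floor of the empty left compartment of the grey job tray, to complete the meter's kit. Leave the other two brackets in their compartments, and leave the samples, the nut and strainer and the tape where they lie.

Things in the scene. Friction and masses are not known exactly. Their poses are not given: they have to be found in the camera images.
- parts_bin: Low black plastic bin, fixed, 124 (x) x 364 (y) x 22 high, divided into three square compartments of about 116 x 116 inside, side by side along its y; floor and walls 4 thick. Each compartment holds one bracket, in any order and turned any way. Origin: centre of the underside.
- sample_mat: Square black rubber mat, 90 x 90 x 3, to the right of the bin: the one bracket that lies on it is the sample. Origin: centre of the underside.
- job_tray: Low grey plastic tray, fixed, 125 (x) x 234 (y) x 22 high, nearer than the mat and to the right of the bin; floor and walls 4 thick; a wall across the middle parts it into two compartments, each about 117 x 111 inside. The right one (its -y) holds a nut and a strainer, the left one (its +y) is empty. Origin: centre of the underside.
- job_tray_space (a point): Centre of the floor (upper face) of the job tray's empty compartment; axes as the tray's. Obstacle near it, between robot and bin: a closed white case, fixed, world x 0.21 to 0.43, y -0.28 to 0.11 m, top 0.16 m high: carry the bracket over or round it.
- bracket_l: Loose flat steel bracket in the bin, 10 thick, all arms 18 wide, about 150 g, three small screw holes; L-shaped: a bar 72 long along x with one leg at its +x end that points to +y (leg 32 beyond the bar's edge, outer sizes 72 x 50). Bar: x -44 to +28, y -17 to +1; leg: x +10 to +28, y +1 to +33. Origin: on the underside, near the centre of mass; z up.
- bracket_l_grip (a point): Good grasp point of that bracket, at half its thickness, on the bar, 12 mm to -x and 8 mm to -y of the origin: close the fingers along the bracket's y (18 mm).
- bracket_t: Loose flat steel bracket in the bin, 10 thick, all arms 18 wide, about 150 g, three small screw holes; T-shaped: a bar 72 long along x with a stem from its middle to +y (stem 36 beyond the bar's edge, outer sizes 72 x 54). Bar: x -36 to +36, y -19 to -1; stem: x -9 to +9, y -1 to +35. Origin: on the underside, near the centre of mass; z up.
- bracket_t_grip (a point): Good grasp point of that bracket, at half its thickness, on the stem, 14 mm to +y of the origin: close the fingers along the bracket's x (18 mm).
- bracket_z: Loose flat steel bracket in the bin, 10 thick, all arms 18 wide, about 150 g, three small screw holes; Z-shaped: a bar 72 long along x with a tab at each end, the one at +x pointing to +y, the one at -x to -y (tabs 22 beyond the bar's edges, outer sizes 72 x 62). Bar: x -36 to +36, y -9 to +9; tabs: x +18 to +36, y +9 to +31, and the same at -x, -y. Origin: on the underside, at the centre; z up.
- bracket_z_grip (a point): Good grasp point of that bracket, at half its thickness, on the middle of the bar: close the fingers along the bracket's y (18 mm).
- sample_l: Loose sample, the same in shape, size, axes and origin as bracket_l. Lies on the sample mat if it is the sample today, else on the pattern strip.
- sample_t: Loose sample, the same in shape, size, axes and origin as bracket_t. Lies on the sample mat if it is the sample today, else on the pattern strip.
- sample_z: Loose sample, the same in shape, size, axes and origin as bracket_z. Lies on the sample mat if it is the sample today, else on the pattern strip.
- pattern_strip: Thin pale wooden board 100 x 190 x 3 behind the bin, left of the drawer cabinet; the two samples not wanted today lie on it. Origin: centre of the underside. Fixed obstacles: left of the bin and the board a tall carton (world x 0.34 to 0.73, y 0.33 to 0.64 m, top 0.23 m high); behind the bin the cabinet (x 0.65 to 0.95, y -0.20 to 0.13, top 0.21).
- kit_nut: Loose brass union nut, 36 across flats, 24 high, standing in the job tray's right compartment. Origin: centre of the underside.
- kit_strainer: Loose white strainer cup, 32 diameter, 38 high, in the same compartment. Origin: centre of the underside.
- tape: Loose roll of black tape, 58 diameter, 19 high, on the bench in front of the job tray. Origin: centre of the underside.

How it is judged:
By the outcome, as a careful person would: the job done as asked, in the order asked, and still so for the second after the job is handed in, with the robot touching nothing.
It also fails if it takes over 42 s, if anything falls off the work surface, if the arm or the gripper's body presses on something with over 40 N, if the wrist force passes 120 N, or if a joint passes its speed limit or range.

## Working session

There is one attempt and no reset: what is moved stays moved. The work goes in short steps, Python scripts to look and compute and a shell command to move; the robot and the scene stay as the last step left them, time stands still between calls to the robot, and variables do not carry over. Pictures are saved under pics/ and viewed, at most 10 in all, crops included, and the job is handed in when it is done.

```bash
ls; mkdir -p pics; python3 - <<'E'
from cell import env
import cv2
for n in("scene","top"):
    im=env.capture(n); cv2.imwrite(f"pics/{n}0.png",im[:,:,::-1]); print(env.camera_info(n))
s=env.read_state(); print(s)
E
```

```text
cell.py
drive.py
pics
{'vfov': 49.31511789127099, 'cx': 317.5862025238337, 'cy': 200.21135688353985, 'D': array([-0.05076294,  0.        ,  0.        ,  0.        ,  0.        ]), 'rvec': array([ 0.904693  , -2.57278625,  1.02572327]), 'tvec': array([329.82664005, 347.54296646, 916.15611182])}
{'vfov': 57.56864146499673, 'cx': 327.6598325949528, 'cy': 198.97847938434745, 'D': array([-0.08135295,  0.        ,  0.        ,  0.        ,  0.        ]), 'rvec': array([ 2.15478368, -2.1928148 ,  0.13257623]), 'tvec': array([-128.83439787,  549.86170169, 1263.29761224])}
{'time': 0.1, 'qpos': array([ 1.17819659,  0.38379977,  0.04384403,  1.59942894, -0.01792546,
        1.16119455, -0.04991656]), 'qvel': array([ 0.00058456, -0.00033104, -0.00027961, -0.00263392, -0.00174082,
       -0.00157711,  0.00037317]), 'joint_efforts': array([ 2.06868426e-03, -4.34728754e+01,  1.02912493e+00, -2.50454324e+01,
        1.09272340e-02,  5.51597725e-03,  2.13912301e-05]), 'eef_pos': array([ 188.6071311 , -621.13429064,  229.97726439]), 'eef_rot': array([[ 9.56846916e-01,  2.90591328e-01, -8.12365751e-04],
       [ 2.90592443e-01, -9.56844161e-01,  2.29872904e-03],
       [-1.09316700e-04, -2.43559914e-03, -9.99997028e-01]]), 'contact_force': array([-0.15191606,  0.4701958 ,  0.09374622]), 'moment': array([-0.036818  ,  0.01470312,  0.04962959]), 'grip_force': 0.0, 'opening': 85.54710548440437}
```

View pics/top0.png

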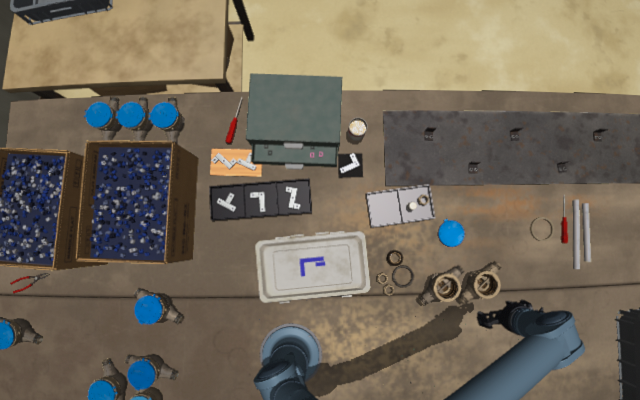

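View pics/scene0.png

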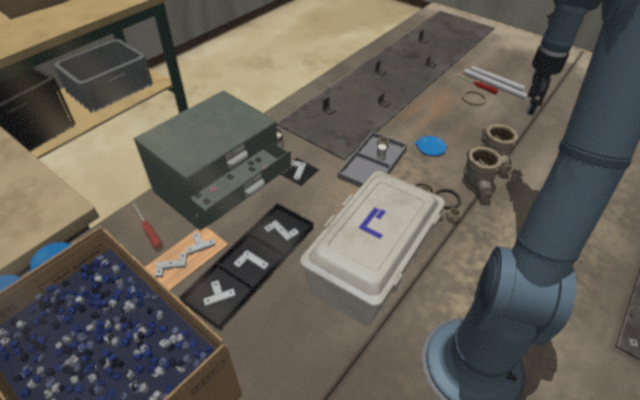

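The top view shows the bin at about (260,200), with the T, L and Z in it from left to right. The mat is at (350,165), with what looks like an L on it, and the tray is at (400,206) with its left half empty. I'll zoom in to confirm the sample and measure.

```bash
cat >h.py <<'E'
import numpy as np,cv2
from cell import env
def cam(n):
    c=env.camera_info(n); f=200/np.tan(np.radians(c['vfov']/2))
    return np.array([[f,0,c['cx']],[0,f,c['cy']],[0,0,1.]]),c['D'],c['rvec'],c['tvec']
def ray(n,px,z):
    K,D,r,t=cam(n); R=cv2.Rodrigues(r)[0]
    u=cv2.undistortPoints(np.array(px,float).reshape(-1,1,2),K,D).reshape(-1,2)
    d=np.c_[u,np.ones(len(u))]@R; o=-R.T@t
    return (o+d*((z-o[2])/d[:,2])[:,None])[:,:2]
def proj(n,P):
    K,D,r,t=cam(n); return cv2.projectPoints(np.array(P,float),r,t,K,D)[0].reshape(-1,2)
E
python3 - <<'E'
from h import *
t=cv2.imread('pics/top0.png'); s=cv2.imread('pics/scene0.png')
a=cv2.resize(t[140:230,200:440],None,fx=3.3,fy=3.3,interpolation=cv2.INTER_CUBIC)
b=cv2.resize(s[130:330,170:410],None,fx=3,fy=3,interpolation=cv2.INTER_CUBIC)[:,:720]
cv2.imwrite('pics/ca.png',a);cv2.imwrite('pics/cb.png',b[:600])
for n,im in(('top',t),('scene',s)):
    g=im.min(2); sat=im.max(2).astype(int)-g
    m=((g>125)&(sat<40)).astype(np.uint8)
    k,l,st,c=cv2.connectedComponentsWithStats(m)
    for i in range(1,k):
        if 25<st[i,4]<3000: print(n,st[i],c[i].round(1),ray(n,c[i],14).round())
E
```

```text
top [350 120  16  15 127] [357.9 127.9] [[ 812. -255.]]
top [284 144  18   4  69] [292.9 145.4] [[748. -15.]]
top [211 153  45  17 273] [234.8 161.2] [[693. 197.]]
top [340 153  20  20 149] [350.4 163.8] [[ 677. -224.]]
top [285 164  18   5  65] [293.4 166.1] [[672. -17.]]
top [397 185  39  38 838] [413.9 203.9] [[ 526. -451.]]
top [286 187  15  22 176] [292.6 197.4] [[557. -13.]]
top [ 367  189   34   38 1004] [383.6 207.9] [[ 513. -340.]]
top [217 193  19  19 154] [227.1 202.2] [[544. 224.]]
top [250 192  15  20 159] [259.3 199.1] [[553. 107.]]
top [575 199   5  70 321] [577.  233.5] [[  403. -1073.]]
top [584 203   7  59 262] [587.3 232. ] [[  407. -1117.]]
top [277 324  37  12  67] [296.  326.9] [[101. -20.]]
top [290 329  17  10  76] [298.1 332.7] [[ 81. -27.]]
scene [429   5  26   8  77] [440.8   8.3] [[  878. -1554.]]
scene [476  19  19   7  50] [485.7  21.6] [[  646. -1564.]]
scene [495  24  45  25 473] [517.7  36.4] [[  473. -1519.]]
scene [569  53   8   9  35] [571.8  57.1] [[  223. -1494.]]
scene [581  60   7   8  35] [584.3  63.5] [[  166. -1475.]]
scene [471  66  54  23 
[... 246 characters left out ...]
1 157.5] [[ 846. -139.]]
scene [387 150   5  13  28] [389.  156.9] [[ 486. -438.]]
scene [292 161  13  18 122] [298.5 168.6] [[ 668. -220.]]
scene [246 180  17  13  85] [254.5 186.1] [[718. -83.]]
scene [265 221  33  19 227] [281.1 229.8] [[551. -11.]]
scene [186 233  29  20 237] [198.9 243. ] [[685. 155.]]
scene [234 251  34  18 257] [250.5 259.5] [[547. 108.]]
scene [155 252  31  24 278] [169.9 263.5] [[692. 242.]]
scene [204 281  31  24 319] [217.9 293.6] [[538. 225.]]
scene [126 302   7   6  26] [128.8 304.3] [[675. 374.]]
scene [160 340   9   6  31] [163.5 342.7] [[539. 383.]]
scene [155 367   6   9  31] [157.8 370.5] [[500. 429.]]
scene [150 392   9   8  35] [154.4 395.5] [[465. 465.]]
```

View pics/ca.png

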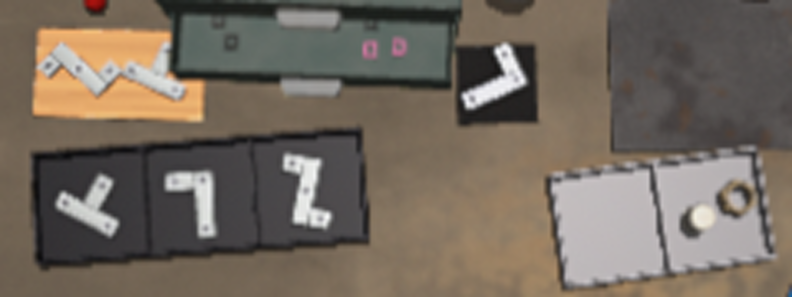

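View pics/cb.png

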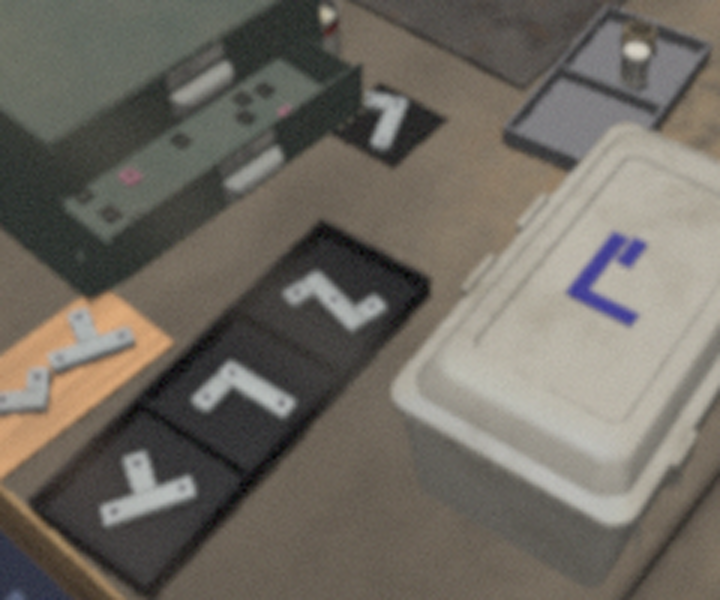

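The crops show an L on the mat at top pixel (350,164), and a Z and a T on the board, so the L in the bin's middle compartment (259,199) is the one to take. Next I'll measure its pose and the tray's.

```bash
cat >>h.py <<'E'
def blob(n,im,c,h,z,thr=125,f=6):
    x0,y0=int(c[0]-h),int(c[1]-h)
    g=cv2.resize(im[y0:y0+2*h,x0:x0+2*h],None,fx=f,fy=f,interpolation=cv2.INTER_CUBIC)
    m=(g.min(2)>thr).astype(np.uint8)
    k,l,st,cc=cv2.connectedComponentsWithStats(m)
    i=1+np.argmax(st[1:,4]); ys,xs=np.nonzero(l==i)
    return ray(n,np.c_[(xs+.5)/f-.5+x0,(ys+.5)/f-.5+y0],z)
def lpose(W):
    hull=cv2.minAreaRect(W.astype(np.float32))
    # model principal axis
    gx,gy=np.meshgrid(np.arange(-43.5,28),np.arange(-16.5,33)); k=(gy<1)|(gx>10)
    M=np.c_[gx[k],gy[k]]
    def ax(P):
        v=np.linalg.eigh(np.cov(P.T))[1][:,1]; return np.degrees(np.arctan2(v[1],v[0]))
    a=(ax(W)-ax(M))%180; c=W.mean(0)
    # half turn: third-moment sign along the axis
    best=None
    for t in(a,a+180):
        r=np.radians(t); Q=(W-c)@np.array([[np.cos(r),-np.sin(r)],[np.sin(r),np.cos(r)]])
        s=((Q**3).mean(0)*((M-M.mean(0))**3).mean(0)).sum()
        if best is None or s>best[0]: best=(s,t,Q.min(0),Q.max(0))
    return c,best[1:],hull
E
python3 - <<'E'
from h import *
T=cv2.imread('pics/top0.png'); S=cv2.imread('pics/scene0.png')
for n,im,c in(('top',T,(259,199)),('scene',S,(250,259))):
  for thr in(100,125,140):
    W=blob(n,im,c,19 if n=='scene' else 15,14,thr); print(n,thr,len(W),*lpose(W))
for thr in(110,130):
    W=blob('top',T,(383,208),24,4,thr); print('tray',W.mean(0),cv2.minAreaRect(W.astype(np.float32)),W.min(0),W.max(0))
W=ray('top',np.array([[548,176],[560,288],[771,256],[755,147],[652,166],[667,272]])/3.3+[200,140],22);print(W.round())
# bin corners outer top
W=ray('top',np.array([[33,155],[40,266],[367,240],[359,130],[145,148],[150,256],[252,140],[257,247]])/3.3+[200,140],22);print(W.round())
E
```

```text
top 100 6241 [552.51699294 107.39278791] (np.float64(4.19741937415148), array([-45.72265681, -19.86575648]), array([30.35700507, 34.8791017 ])) ((544.2546997070312, 114.76114654541016), (75.56192016601562, 54.62748336791992), 3.060364246368408)
top 125 5562 [552.86521134 107.45494399] (np.float64(4.308955133245121), array([-45.05581598, -18.97543089]), array([29.16385862, 34.04881122])) ((544.3812866210938, 114.97683715820312), (73.50032043457031, 53.055728912353516), 2.6806037425994873)
top 140 5173 [552.98397675 107.4183021 ] (np.float64(4.290986214524281), array([-44.62481303, -18.37161822]), array([28.49313791, 33.54018325])) ((544.397216796875, 114.98596954345703), (72.32160949707031, 51.90569305419922), 2.6525516510009766)
scene 100 10797 [546.80602659 108.31440745] (np.float64(3.259993610340274), array([-45.67813204, -18.83811384]), array([30.1167575 , 34.98625237])) ((538.4456176757812, 115.74478912353516), (75.74201202392578, 53.6092643737793), 3.8760693073272705)
scene 125 9106 [546.99344741 108.1301571 ] (np.float64(3.1507541955320164), array([-44.22443701, -17.27645754]),
[... 271 characters left out ...]
2.85189479])) ((538.7031860351562, 115.86260986328125), (70.97761535644531, 48.42634582519531), 3.5190389156341553)
tray [ 514.60603192 -341.42912619] ((516.89453125, -341.6634521484375), (131.41146850585938, 113.4144515991211), 6.9799675941467285) [ 448.21908381 -402.95395982] [ 585.98725945 -280.4621763 ]
tray [ 513.89794199 -341.69478773] ((516.7970581054688, -341.6701965332031), (129.00811767578125, 112.016357421875), 6.981923580169678) [ 448.89069803 -401.8566636 ] [ 584.74897888 -281.08842514]
[[ 566. -277.]
 [ 445. -286.]
 [ 475. -519.]
 [ 595. -507.]
 [ 576. -391.]
 [ 460. -403.]]
[[599. 285.]
 [478. 275.]
 [500. -79.]
 [620. -72.]
 [605. 161.]
 [487. 155.]
 [611.  45.]
 [495.  40.]]
```

Careful with the scale: shifts go in shares of 250 mm and turns go in shares of 4 rad. That gives: -147 mm / 250 = -0.588, 136 mm / 250 = 0.544.

```bash
echo '[[[0.08, -0.084, 0], [0, 0, 0]], [[0.188, -0.2, 0], [0, 0, 0]], [[0.296, -0.32, 0], [0, 0, 0]], [[0.42, -0.456, 0], [0, 0, 0]], [[0.544, -0.588, 0], [0, 0, 0]]]' | python3 drive.py 45 40
echo '[[[0.108, -0.116, 0], [0, 0, 0]], [[0.216, -0.236, 0], [0, 0, 0]], [[0.324, -0.352, 0], [0, 0, 0]], [[0.436, -0.472, 0], [0, 0, 0]], [[0.544, -0.588, 0], [0, 0, 0]]]' | python3 drive.py
echo '[[[0.108, -0.116, 0], [0, 0, 0]], [[0.216, -0.236, 0], [0, 0, 0]], [[0.324, -0.352, 0], [0, 0, 0]], [[0.436, -0.472, 0], [0, 0, 0]], [[0.544, -0.588, 0], [0, 0, 0]]]' | python3 drive.py
cat >>h.py <<'E'
def go(x,y,z,yaw):
    from scipy.spatial.transform import Rotation as R
    s=env.read_state(); A=s['eef_rot']; c,k=np.cos(np.radians(yaw)),np.sin(np.radians(yaw))
    B=np.array([[c,k,0],[k,-c,0],[0,0,-1.]])
    print('t',s['time'],'d',(A.T@(np.array([x,y,z])-s['eef_pos'])).round(1),'rot',R.from_matrix(A.T@B).as_rotvec().round(3))
E
python3 -c "
from h import *
go(538.5,99,230,3.5)"
```

```text
time: 0.6
eef_pos: [276.4, -439.8, 230.7]
eef_rot: [[0.957, 0.29, -0.001], [0.29, -0.957, 0.001], [-0.0, -0.001, -1.0]]
contact_force: [-0.2, -0.0, -0.6]
opening: 44.8
grip_force: 0.0
time: 1.1
eef_pos: [363.8, -259.7, 230.9]
eef_rot: [[0.957, 0.291, -0.0], [0.291, -0.957, 0.0], [-0.0, -0.0, -1.0]]
contact_force: [1.0, 0.3, 0.1]
opening: 45.0
grip_force: 0.0
time: 1.6
eef_pos: [451.2, -79.8, 231.0]
eef_rot: [[0.957, 0.291, -0.0], [0.291, -0.957, -0.0], [-0.0, 0.0, -1.0]]
contact_force: [0.8, -0.4, -0.1]
opening: 44.6
grip_force: 0.0
t 1.6 d [ 135.5 -145.7    1. ] rot [0.    0.    0.234]
```

To row units: -146 mm / 250 = -0.584, 136 mm / 250 = 0.544, 0.234 rad / 4 = 0.0585.

```bash
echo '[[[0.108, -0.116, 0], [0, 0, 0.0125]], [[0.216, -0.232, 0], [0, 0, 0.025]], [[0.324, -0.348, 0], [0, 0, 0.0375]], [[0.436, -0.468, 0], [0, 0, 0.05]], [[0.544, -0.584, 0], [0, 0, 0.0585]]]' | python3 drive.py
echo '[[[0, 0, 0.14], [0, 0, 0]], [[0, 0, 0.3], [0, 0, 0]], [[0, 0, 0.46], [0, 0, 0]], [[0, 0, 0.6], [0, 0, 0]], [[0, 0, 0.72], [0, 0, 0]]]' | python3 drive.py
echo '[[[0, 0, 0], [0, 0, 0]], [[0, 0, 0], [0, 0, 0]]]' | python3 drive.py
python3 - <<'E'
from h import *
go(538.5,99,50,3.5)
im={n:env.capture(n)[:,:,::-1] for n in('scene','top')}
cv2.imwrite('pics/scene1.png',im['scene']);cv2.imwrite('pics/top1.png',im['top'])
a=cv2.resize(im['scene'][190:330,180:320],(560,560),interpolation=cv2.INTER_CUBIC)
b=cv2.resize(im['top'][170:240,200:320],(240*3-480,140),interpolation=cv2.INTER_CUBIC)
a=cv2.copyMakeBorder(a,0,0,0,240,cv2.BORDER_CONSTANT);a[:140,560:]=b
cv2.imwrite('pics/c1.png',a)
E
```

```text
time: 2.1
eef_pos: [539.0, 99.1, 230.8]
eef_rot: [[0.998, 0.059, -0.001], [0.059, -0.998, -0.0], [-0.001, 0.0, -1.0]]
contact_force: [0.4, 1.3, -0.0]
opening: 44.9
grip_force: 0.0
time: 2.6
eef_pos: [537.3, 97.3, 48.7]
eef_rot: [[0.998, 0.061, -0.003], [0.061, -0.998, -0.001], [-0.003, 0.0, -1.0]]
contact_force: [0.1, 0.1, -0.6]
opening: 45.0
grip_force: 0.0
time: 2.8
eef_pos: [538.3, 97.8, 51.0]
eef_rot: [[0.998, 0.061, -0.002], [0.061, -0.998, 0.0], [-0.002, -0.0, -1.0]]
contact_force: [0.4, 0.8, -0.1]
opening: 44.8
grip_force: 0.0
t 2.8 d [ 0.2 -1.2  1. ] rot [-0.     0.002 -0.   ]
```

View pics/c1.png

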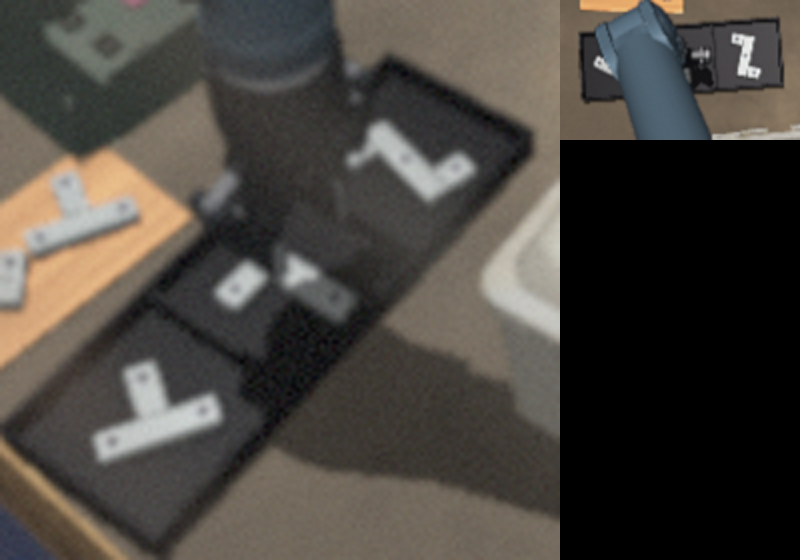

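The scene crop shows the open fingers straddling the L's bar around crop pixel (300,270), with the leg clear at (240,285). I'll descend.

To row units: 40 mm / 250 = 0.16, 34 mm / 250 = 0.136.

```bash
echo '[[[-0.012, -0.004, 0.048], [0, 0, 0]], [[-0.012, -0.004, 0.096], [0, 0, 0]], [[-0.012, -0.004, 0.136], [0, 0, 0]], [[-0.012, -0.004, 0.16], [0, 0, 0]], [[-0.012, -0.004, 0.16], [0, 0, 0]]]' | python3 drive.py
echo '[[[0, 0, 0.008], [0, 0, 0]], [[0, 0, 0.016], [0, 0, 0]], [[0, 0, 0.016], [0, 0, 0]]]' | python3 drive.py
```

```text
time: 3.4
eef_pos: [534.5, 98.3, 9.8]
eef_rot: [[0.998, 0.061, -0.003], [0.061, -0.998, -0.0], [-0.003, 0.0, -1.0]]
contact_force: [-0.6, -0.5, -0.8]
opening: 44.7
grip_force: 0.0
time: 3.7
eef_pos: [535.9, 98.6, 7.3]
eef_rot: [[0.998, 0.061, 0.0], [0.061, -0.998, 0.0], [0.0, -0.0, -1.0]]
contact_force: [0.2, 0.0, -0.3]
opening: 44.9
grip_force: 0.0
```

```bash
echo '[[[0, 0, 0], [0, 0, 0]], [[0, 0, 0], [0, 0, 0]], [[0, 0, 0], [0, 0, 0]], [[0, 0, 0], [0, 0, 0]], [[0, 0, 0], [0, 0, 0]]]' | python3 drive.py 5 60
echo '[[[0, 0, 0], [0, 0, 0]], [[0, 0, 0], [0, 0, 0]], [[0, 0, 0], [0, 0, 0]]]' | python3 drive.py
```

```text
time: 4.2
eef_pos: [536.2, 98.5, 7.8]
eef_rot: [[0.998, 0.061, 0.001], [0.061, -0.998, -0.0], [0.001, 0.0, -1.0]]
contact_force: [-1.4, -0.5, 5.5]
opening: 15.9
grip_force: 59.3
time: 4.5
eef_pos: [536.1, 98.5, 7.8]
eef_rot: [[0.998, 0.061, 0.001], [0.061, -0.998, -0.0], [0.0, 0.0, -1.0]]
contact_force: [-0.6, -2.0, 5.6]
opening: 15.8
grip_force: 59.4
```

To row units: -55 mm / 250 = -0.22, -38 mm / 250 = -0.152.

```bash
echo '[[[0, 0, -0.02], [0, 0, 0]], [[0, 0, -0.048], [0, 0, 0]], [[0, 0, -0.096], [0, 0, 0]], [[0, 0, -0.152], [0, 0, 0]], [[0, 0, -0.22], [0, 0, 0]]]' | python3 drive.py - 80
echo '[[[0, 0, -0.1], [0, 0, 0]], [[0, 0, -0.22], [0, 0, 0]], [[0, 0, -0.36], [0, 0, 0]], [[0, 0, -0.48], [0, 0, 0]], [[0, 0, -0.6], [0, 0, 0]]]' | python3 drive.py
echo '[[[0, 0, -0.04], [0, 0, 0]], [[0, 0, -0.04], [0, 0, 0]]]' | python3 drive.py
python3 - <<'E'
from h import *
s=env.read_state(); print(s['contact_force'],s['opening'],s['eef_pos'])
go(500,-350,225,7)
im=env.capture('scene')[:,:,::-1]; cv2.imwrite('pics/scene2.png',im)
u=proj('scene',s['eef_pos'])[0].astype(int); print(u)
a=im[max(0,u[1]-60):u[1]+80,u[0]-80:u[0]+80]
cv2.imwrite('pics/c2.png',cv2.resize(a,None,fx=4,fy=4,interpolation=cv2.INTER_CUBIC))
E
```

```text
time: 5.0
eef_pos: [535.4, 98.6, 63.2]
eef_rot: [[0.998, 0.061, -0.001], [0.061, -0.998, 0.0], [-0.001, -0.0, -1.0]]
contact_force: [0.2, 0.3, -2.4]
opening: 15.3
grip_force: 78.2
time: 5.5
eef_pos: [535.5, 98.9, 214.8]
eef_rot: [[0.998, 0.061, 0.001], [0.061, -0.998, 0.0], [0.001, 0.0, -1.0]]
contact_force: [0.4, 0.4, -2.4]
opening: 15.2
grip_force: 78.3
time: 5.7
eef_pos: [537.0, 99.1, 224.6]
eef_rot: [[0.998, 0.061, 0.005], [0.061, -0.998, 0.0], [0.005, -0.0, -1.0]]
contact_force: [0.2, 0.2, -2.7]
opening: 14.4
grip_force: 78.3
[ 0.23543072  0.19539367 -2.65537958] 14.406408593008393 [537.02866569  99.10997238 224.62877785]
t 5.7 d [-64.3 446.   -0.7] rot [ 0.    -0.005 -0.061]
[247 201]
```

View pics/c2.png

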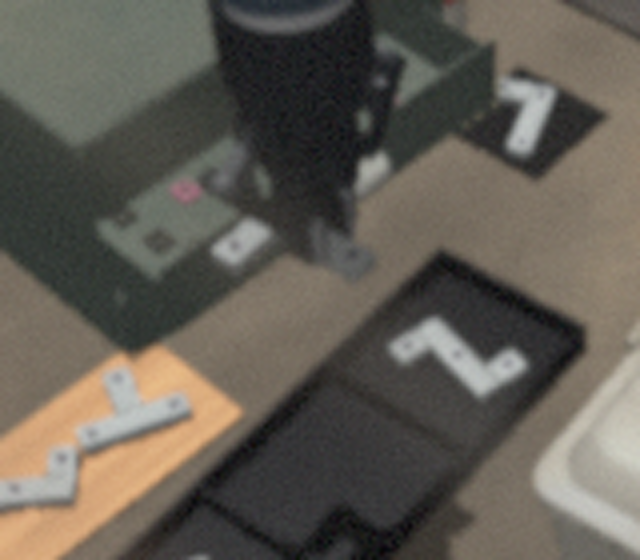

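The scene crop shows the L held level at about crop pixel (290,250), and the middle compartment is empty. I'll carry it over smoothly.

To row units: 110 mm / 250 = 0.44, 80 mm / 250 = 0.32.

```bash
echo '[[[-0.004, 0.04, 0], [0, 0, 0]], [[-0.016, 0.112, 0], [0, 0, 0]], [[-0.028, 0.208, 0], [0, 0, 0]], [[-0.044, 0.32, 0], [0, 0, 0]], [[-0.06, 0.44, 0], [0, 0, 0]]]' | python3 drive.py
echo '[[[-0.016, 0.12, 0], [0, 0, 0]], [[-0.032, 0.24, 0], [0, 0, 0]], [[-0.048, 0.36, 0], [0, 0, 0]], [[-0.064, 0.48, 0], [0, 0, 0]], [[-0.076, 0.6, 0], [0, 0, 0]]]' | python3 drive.py
echo '[[[-0.016, 0.12, 0], [0, 0, 0]], [[-0.032, 0.24, 0], [0, 0, 0]], [[-0.044, 0.34, 0], [0, 0, 0]], [[-0.056, 0.428, 0], [0, 0, 0]], [[-0.064, 0.5, 0], [0, 0, 0]]]' | python3 drive.py
python3 -c "
from h import *
go(506,-356,225,7)"
```

```text
time: 6.25
eef_pos: [525.6, -13.6, 219.8]
eef_rot: [[0.998, 0.061, -0.005], [0.061, -0.998, 0.0], [-0.005, -0.001, -1.0]]
contact_force: [-0.1, -1.5, -2.6]
opening: 14.8
grip_force: 78.3
time: 6.75
eef_pos: [515.3, -164.8, 219.7]
eef_rot: [[0.998, 0.06, -0.005], [0.06, -0.998, 0.001], [-0.005, -0.001, -1.0]]
contact_force: [0.7, 0.5, -2.5]
opening: 15.2
grip_force: 78.3
time: 7.25
eef_pos: [506.8, -290.9, 219.6]
eef_rot: [[0.998, 0.058, -0.005], [0.058, -0.998, 0.002], [-0.005, -0.002, -1.0]]
contact_force: [0.0, 0.2, -1.8]
opening: 15.1
grip_force: 78.3
t 7.25 d [-4.6 65.  -5.5] rot [-0.002  0.004 -0.064]
```

Opening is stable. I'll finish the transfer, lower to about z=60 and look.

To row units: 65 mm / 250 = 0.26, 59 mm / 250 = 0.236, -0.064 rad / 4 = -0.016.

```bash
echo '[[[-0.008, 0.072, 0], [0, 0, -0.0025]], [[-0.012, 0.14, 0], [0, 0, -0.0075]], [[-0.016, 0.196, 0], [0, 0, -0.0113]], [[-0.02, 0.236, 0], [0, 0, -0.015]], [[-0.02, 0.26, 0], [0, 0, -0.016]]]' | python3 drive.py
echo '[[[0, 0, 0.08], [0, 0, 0]], [[0, 0, 0.22], [0, 0, 0]], [[0, 0, 0.38], [0, 0, 0]], [[0, 0, 0.52], [0, 0, 0]], [[0, 0, 0.62], [0, 0, 0]]]' | python3 drive.py
echo '[[[0, 0, 0.012], [0, 0, 0]], [[0, 0, 0.012], [0, 0, 0]], [[0, 0, 0.012], [0, 0, 0]]]' | python3 drive.py
python3 - <<'E'
from h import *
go(506,-356,60,7)
im={n:env.capture(n)[:,:,::-1] for n in('scene','top')}
for n in im: cv2.imwrite(f'pics/{n}3.png',im[n])
a=cv2.resize(im['scene'][110:210,300:440],(700,500),interpolation=cv2.INTER_CUBIC)
b=cv2.resize(im['top'][150:250,340:460],(600,500),interpolation=cv2.INTER_CUBIC)
cv2.imwrite('pics/c3.png',cv2.resize(np.hstack([a,b]),(800,308)))
E
```

```text
time: 7.75
eef_pos: [507.1, -354.9, 221.0]
eef_rot: [[0.992, 0.124, -0.002], [0.124, -0.992, 0.001], [-0.002, -0.001, -1.0]]
contact_force: [-0.3, -0.1, -1.6]
opening: 14.8
grip_force: 78.4
time: 8.25
eef_pos: [506.7, -352.1, 64.1]
eef_rot: [[0.992, 0.126, -0.004], [0.126, -0.992, 0.003], [-0.003, -0.003, -1.0]]
contact_force: [1.2, 0.2, -1.8]
opening: 15.2
grip_force: 78.3
time: 8.55
eef_pos: [509.9, -354.5, 66.2]
eef_rot: [[0.992, 0.125, 0.003], [0.125, -0.992, -0.002], [0.003, 0.002, -1.0]]
contact_force: [-0.5, 0.0, -1.4]
opening: 15.1
grip_force: 78.5
t 8.55 d [-4.1  1.   6.2] rot [ 0.002 -0.003  0.003]
```

View pics/c3.png

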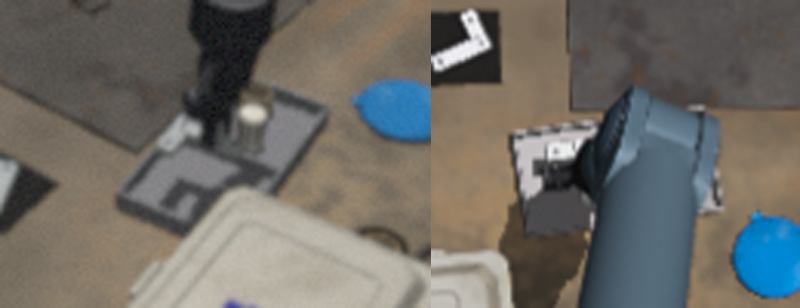

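The crop shows the gripper and L over the left tray compartment, clear of the divider and the cup. I'll shift a little left and lower.

To row units: 50 mm / 250 = 0.2, 45 mm / 250 = 0.18.

```bash
echo '[[[-0.008, -0.008, 0.032], [0, 0, 0]], [[-0.016, -0.02, 0.08], [0, 0, 0]], [[-0.016, -0.02, 0.136], [0, 0, 0]], [[-0.016, -0.02, 0.18], [0, 0, 0]], [[-0.016, -0.02, 0.2], [0, 0, 0]]]' | python3 drive.py
echo '[[[0, 0, 0.004], [0, 0, 0]], [[0, 0, 0.008], [0, 0, 0]], [[0, 0, 0.012], [0, 0, 0]], [[0, 0, 0.012], [0, 0, 0]], [[0, 0, 0.012], [0, 0, 0]]]' | python3 drive.py
```

```text
time: 9.15
eef_pos: [502.0, -348.5, 11.8]
eef_rot: [[0.992, 0.125, -0.003], [0.125, -0.992, 0.002], [-0.003, -0.003, -1.0]]
contact_force: [-0.4, 0.3, -1.7]
opening: 15.1
grip_force: 78.5
time: 9.65
eef_pos: [504.0, -349.7, 11.7]
eef_rot: [[0.992, 0.125, 0.001], [0.125, -0.992, -0.0], [0.001, 0.001, -1.0]]
contact_force: [-0.5, 0.2, -0.9]
opening: 14.8
grip_force: 78.5
```

To row units: 2 mm / 250 = 0.008, 1 mm / 250 = 0.004.

```bash
echo '[[[0, 0, 0.004], [0, 0, 0]], [[0, 0, 0.008], [0, 0, 0]], [[0, 0, 0.008], [0, 0, 0]], [[0, 0, 0.008], [0, 0, 0]]]' | python3 drive.py
echo '[[[0, 0, 0.004], [0, 0, 0]], [[0, 0, 0.004], [0, 0, 0]], [[0, 0, 0.004], [0, 0, 0]]]' | python3 drive.py
```

```text
time: 10.05
eef_pos: [503.5, -349.4, 9.2]
eef_rot: [[0.992, 0.125, -0.0], [0.125, -0.992, 0.0], [-0.0, -0.0, -1.0]]
contact_force: [0.4, -0.2, -2.5]
opening: 15.0
grip_force: 78.5
time: 10.35
eef_pos: [503.6, -349.4, 8.3]
eef_rot: [[0.992, 0.125, -0.0], [0.125, -0.992, 0.0], [-0.0, -0.0, -1.0]]
contact_force: [0.2, -0.2, -2.1]
opening: 14.9
grip_force: 78.5
```

To row units: 1 mm / 250 = 0.004, 0.5 mm / 250 = 0.002.

```bash
echo '[[[0, 0, 0.002], [0, 0, 0]], [[0, 0, 0.004], [0, 0, 0]], [[0, 0, 0.004], [0, 0, 0]]]' | python3 drive.py
echo '[[[0, 0, 0.002], [0, 0, 0]], [[0, 0, 0.004], [0, 0, 0]], [[0, 0, 0.004], [0, 0, 0]]]' | python3 drive.py
```

```text
time: 10.65
eef_pos: [503.7, -349.5, 8.0]
eef_rot: [[0.992, 0.124, -0.0], [0.124, -0.992, -0.0], [-0.0, 0.0, -1.0]]
contact_force: [-2.2, 0.9, 3.5]
opening: 15.3
grip_force: 79.2
time: 10.95
eef_pos: [503.7, -349.5, 7.9]
eef_rot: [[0.992, 0.124, -0.001], [0.124, -0.992, -0.0], [-0.001, 0.0, -1.0]]
contact_force: [-4.3, 1.9, 10.3]
opening: 14.7
grip_force: 80.0
```

It's resting on the floor, so I'll release, rise and check.

```bash
echo '[[[0, 0, -0.004], [0, 0, 0]], [[0, 0, -0.004], [0, 0, 0]], [[0, 0, -0.004], [0, 0, 0]], [[0, 0, -0.004], [0, 0, 0]]]' | python3 drive.py 34
echo '[[[0, 0, -0.02], [0, 0, 0]], [[0, 0, -0.06], [0, 0, 0]], [[0, 0, -0.14], [0, 0, 0]], [[0, 0, -0.24], [0, 0, 0]], [[0, 0, -0.36], [0, 0, 0]]]' | python3 drive.py
echo '[[[0, 0, -0.14], [0, 0, 0]], [[0, 0, -0.28], [0, 0, 0]], [[0, 0, -0.4], [0, 0, 0]], [[0, 0, -0.48], [0, 0, 0]], [[0, 0, -0.52], [0, 0, 0]]]' | python3 drive.py
echo '[[[0.04, 0.12, 0], [0, 0, 0]], [[0.08, 0.26, 0], [0, 0, 0]], [[-0.04, 0.42, 0], [0, 0, 0]], [[-0.12, 0.56, 0], [0, 0, 0]], [[-0.2, 0.7, 0], [0, 0, 0]]]' | python3 drive.py
echo '[[[-0.08, 0.12, 0], [0, 0, 0]], [[-0.16, 0.26, 0], [0, 0, 0]], [[-0.24, 0.38, 0], [0, 0, 0]], [[-0.3, 0.46, 0], [0, 0, 0]], [[-0.34, 0.5, 0], [0, 0, 0]]]' | python3 drive.py
echo '[[[0, 0, 0], [0, 0, 0]], [[0, 0, 0], [0, 0, 0]]]' | python3 drive.py
python3 - <<'E'
from h import *
im={n:env.capture(n)[:,:,::-1] for n in('scene','top')}
for n in im: cv2.imwrite(f'pics/{n}4.png',im[n])
a=cv2.resize(im['scene'][120:200,320:420],(500,400),interpolation=cv2.INTER_CUBIC)
b=cv2.resize(im['top'][140:230,205:445],(800,300),interpolation=cv2.INTER_CUBIC)
a=cv2.copyMakeBorder(a[:300],0,0,0,300,cv2.BORDER_CONSTANT)
cv2.imwrite('pics/c4.png',np.vstack([a,b]))
E
```

```text
time: 11.35
eef_pos: [503.7, -349.5, 7.0]
eef_rot: [[0.992, 0.124, 0.0], [0.124, -0.992, 0.0], [0.0, -0.0, -1.0]]
contact_force: [0.6, 0.1, 0.9]
opening: 34.3
grip_force: 0.0
time: 11.85
eef_pos: [503.1, -349.1, 98.1]
eef_rot: [[0.992, 0.125, -0.001], [0.125, -0.992, 0.001], [-0.001, -0.001, -1.0]]
contact_force: [-0.8, -0.2, 0.1]
opening: 33.5
grip_force: 0.0
time: 12.35
eef_pos: [505.1, -350.1, 231.1]
eef_rot: [[0.992, 0.125, 0.005], [0.125, -0.992, -0.003], [0.004, 0.004, -1.0]]
contact_force: [0.4, -0.4, 1.5]
opening: 34.1
grip_force: 0.0
time: 12.85
eef_pos: [474.4, -530.6, 226.4]
eef_rot: [[0.992, 0.124, -0.001], [0.124, -0.992, 0.001], [-0.001, -0.001, -1.0]]
contact_force: [1.5, -0.6, 0.1]
opening: 33.9
grip_force: 0.0
time: 13.35
eef_pos: [403.6, -666.4, 225.9]
eef_rot: [[0.993, 0.12, -0.003], [0.12, -0.993, 0.0], [-0.003, -0.001, -1.0]]
contact_force: [-0.1, 0.5, 0.3]
opening: 33.8
grip_force: 0.0
time: 13.55
eef_pos: [408.1, -662.3, 226.8]
eef_rot: [[0.992, 0.126, 0.001], [0.126, -0.992, 0.002], [0.001, -0.002, -1.0]]
contact_force: [-0.3, 0.5, 0.2]
opening: 33.8
grip_force: 0.0
```

View pics/c4.png

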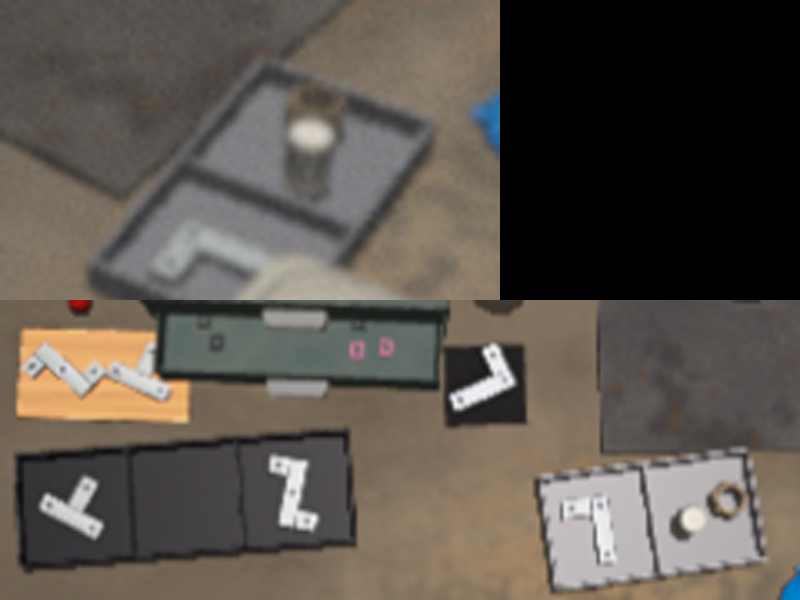

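The L lies flat in the tray's left compartment at about crop pixel (590,525), clear of the walls. The T and Z, the samples, the nut and the strainer haven't moved.

```bash
python3 -c "
from cell import env
print(env.sign_off())"
```

```text
the job is handed in; nothing more can be done
None
```

The L bracket, matching the sample on the mat, now lies flat in the job tray's left compartment; the final pictures show the other brackets, samples, nut and strainer where they were, and I handed the job in at about 13.7 s.

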